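Set the dust extractor to its third notch by feel and start it

TASK

Before the boards are cut, set the dust extractor: with a fingertip push the lever on the grey control box from its home end three clicks along, one click at a time with a pause of about half a second in each notch, and leave it in the third notch without ever going past it. Then press the round steel button on the box fully down and let it come back up. Only push and press: do not pinch the lever, and do not move or lift any of the things lying around.

Things in the scene. Friction and masses are not known exactly. Their poses are not given: they have to be found in the camera images.
- panel: grey control box of the dust extractor, 240 (x) x 300 (y) x 70 mm high, bolted to the bench (a 5 mm wider foot plate, 6 mm high). Origin at the centre of its underside; z up, flat top face at z = 70 mm. Its x axis points away from the robot (turned up to about 30 degrees), y to the left along the lever's slot. On top: the slot along y at x = -30 mm; the button at x = 55, y = 55 mm; a fixed black round dial, 40 mm across, 16 mm high, at x = 60, y = -105 mm (not used); the jar
- lever (a joint): travel of the lever in m along the box's +y axis: 0 = home, where it starts (right-hand end of the slot), 0.110 = far end. It clicks into six evenly spaced notches 22 mm apart: home 0, then first 0.022, second 0.044, third 0.066, fourth 0.088, fifth 0.110. Between notches it resists with about 4 to 8 N at most, and once past the midway ridge (11 mm on) it snaps ahead by itself into the next notch, stays there and leaves the finger behind
- lever_top (a point): centre of the top face of the lever's knob, 112 mm above the bench and 42 mm above the box's top. The knob is a plain black upright block, 40 mm wide (box x), 24 mm thick (along its travel, box y), its underside 6 mm above the box's top; there is 60 mm or more of free flat box top behind it at home
- knob_back: the rear half of the knob (12 mm of the 24 mm thickness), on the home side (box -y): the half to push on. Origin at the centre of its underside
- knob_front: the front half of the knob, on the far side (box +y). Origin at the centre of its underside. Force on both halves at once counts as pinching
- start (a joint): travel of the push button in m: 0 = up, 0.006 = fully down; a spring returns it, about 5 N holds it fully down
- start_top (a point): centre of the top face of the round steel button (26 mm across, in a black housing on top of the box); its top stands 92 mm above the bench at rest, 22 mm above the box top and 10 mm above its 42 mm wide housing, 4 mm above the housing when fully down. It is pressed straight down
- jar: small clear screw jar with a steel cap, 48 mm across, 52 mm tall, loose, standing on top of the control box about 90 mm right (-y) of the button and 105 mm behind (+x) the lever's slot; leave alone. Origin at the centre of its underside
- tape: tape measure in a grey case, 62 x 34 x 58 mm, loose on the bench left of the control box; leave alone. Origin at the centre of its underside
- offcut: laminate offcut, 130 x 60 x 8 mm, flat on the bench left of the control box; leave alone. Origin at the centre of its underside
- pencil: flat carpenter's pencil, 170 x 14 x 8 mm, on the bench right of the control box; leave alone. Origin at the centre of its underside
- can: plain steel can, 100 mm across, 150 mm tall, far left on the bench; leave alone. Origin at the centre of its underside
- plank: laminate board piece, 160 x 90 x 8 mm, flat on the bench at the far right; leave alone. Origin at the centre of its underside
- hammer: claw hammer lying on the bench right of the control box, 260 mm long, origin at the middle of its length; leave alone
- driver: screwdriver, 200 mm long, lying far left on the bench, origin at the middle of its length; leave alone

How it is judged:
On the way, in this order (a step that is already met when the one before it is completed fails the run):
1. the lever rests in the first notch (value of joint lever between 0.016 and 0.028 m), for 0.25 s.
2. the lever rests in the second notch (value of joint lever between 0.038 and 0.05 m), for 0.25 s.
3. the lever rests in the third notch (value of joint lever between 0.06 and 0.072 m), for 0.25 s.
4. the button is pressed down with the lever in the third notch (all of step 3 and value of joint start above 0.0045 m), for 0.04 s.
At the end, for the whole second after the job is handed in: The lever is at rest in the third notch (within 4 mm of 66 mm), the button is up again (less than 1.5 mm down), and every loose thing is at rest within 12 mm of where it was (value of joint lever between 0.062 and 0.07 m and velocity of joint lever between -0.005 and 0.005 m/s and value of joint start below 0.0015 m and distance of each of jar, tape, hammer, offcut, pencil, can, driver, plank from where it was at the start of the episode below 0.012 m and linear speed of each of jar, tape, hammer, offcut, pencil, can, driver, plank below 0.03 m/s); the robot touches nothing.
It fails at once if the lever goes past the third notch, over the next ridge (value of joint lever above 0.077 m).
It fails at once if the button is pressed before the lever is in the third notch (value of joint start above 0.003 m and not (value of joint lever between 0.057 and 0.075 m)).
It fails at once if the lever's knob is pinched (force on both of its halves at once) (contact force between the fingers and knob_back above 1.5 N and contact force between the fingers and knob_front above 1.5 N).
It fails at once if one of the loose things is shoved more than 12 mm or lifted (distance of any of jar, tape, hammer, offcut, pencil, can, driver, plank from where it was at the start of the episode above 0.012 m or height (world z) of jar above 0.078 m or height (world z) of any of tape, hammer, offcut, pencil, can, driver, plank above 0.03 m).
It also fails if it takes over 48 s, if anything falls off the work surface, if the arm or the gripper's body presses on something with over 40 N, if the wrist force passes 120 N, or if a joint passes its speed limit or range.

ROBOT

A 7-joint arm with a two-finger parallel gripper is mounted at the origin on the work surface. World frame = base frame: x ahead of the robot, y to its left, z up, the work surface at z = 0. Lengths are in m, angles in rad, forces in N, time in s.
With the tool pointing down it reaches from about 0.4 to 0.9 m from the base axis. Payload 5.6 kg.
Tool frame: the origin (TCP) lies midway between the tips of the shut fingers; the grasp point (between the pads) lies 19 mm behind it; y points along the fingers, z is the direction in which the jaws open and shut, and the axes are right-handed (so a half turn about y gives the same grasp; the last joint's range is limited). The gripper opens to 92 mm and grips with 3 to 60 N. Pads are 20 mm wide; open, the fingers measure 128 mm over their backs; the gripper's body (75 mm by 189 mm) begins 69 mm behind the grasp point.
Start: joints at [-1.365, 0.468, -0.012, 1.603, 0.006, 1.071, -0.056], TCP at [0.16, 0.63, 0.215] pointing down, gripper open.
Joint ranges: [-2.53, 2.53], [-0.31, 2.02], [-1.57, 1.55], [0.28, 2.44], [-1.29, 4.43], [0.15, 1.84], [-2.92, 2.92]. Speed limits (rad/s): [2.57, 2.57, 3.14, 3.14, 3.14, 3.14, 3.14].

INTERFACE

Orientations are given as a 3x3 rotation matrix whose columns are the frame's x, y, z axes.
In Python, from station import env, effector, solver, viewer, workorder, search_frame, tip_of gives the robot as it stands. Calls block until the motion is done:
- env.reach(position, orientation): joint-space move of the TCP to a pose.
- env.movel(position, frame=None, rate=0.15): straight line of the TCP; frame=None keeps the orientation; rate is the mean speed in m/s.
- env.goto_joints(angles): joint-space move.
- effector.release() and effector.grasp(squeeze=None): open the fingers fully, or close them until they stop; squeeze is the grip in N (None keeps the last).
- env.pause(seconds).
- solver.inverse_kinematics(position, orientation): joint angles nearest the present ones, or None.
- env.sense(): the state.
- viewer.read_camera(name): name is "side" or "top"; returns (picture, depth): 420x560x3 uint8, red, green, blue; 420x560 float32, m along the optical axis (not along the pixel's ray), 0 where there is no reading.
- viewer.camera_info(name): a dict with "intrinsics" (3x3 intrinsics, pixels), "eye" and "rotation" of the camera in the world. Camera axes: x right, y up, looking along -z (the intrinsics and any distortion apply to the point x, -y, -z); pixel columns grow to the right and rows downward; lengths in m; the calibration is good to about 2 mm. A picture is of the moment at which its call begins. camera_info takes no time and is no camera call.
A pose or a line that the arm cannot do raises env.PlanningError and nothing moves.
- workorder.finish_job(): hands the job in, once; it reports no verdict.
Trained networks look in the newest picture that a camera, given by its name, has taken for a name from the list of things; names that differ only in an ending like _2 or _b are one class to them, and where a whole thing is asked for, a point or a joint stands for the part that bears it (a point fixed in the world has none). Each returns a list of dicts, best first, with "score" (0 to 1); they miss things now and then, are a little off and sometimes report something else, mostly with a low value. They report only what shows in the picture. A call takes as long as a camera call.
- search_frame(camera, name): "at" ([x, y, z] in m, in world coordinates, good to about 4 mm: the middle of the surface that is visible of it).
- tip_of(camera, name): "at" ([x, y, z] in m, in world coordinates, good to about 4 mm: a listed point, or the origin of a listed thing).
The state is a dict: "t": time; "joint_positions": joint angles; "joint_velocities": joint speeds; "tau": joint torques, N m; "ee_pos": TCP position; "tcp_rot": TCP orientation; "wrist_force": force on the tool from outside, world axes, zero at the start; "moment": the same for the moment, N m; "gripper_width": finger opening in m.
Only numpy, scipy, OpenCV 4.12 (cv2) and the standard library are available. Lean on these libraries where they do the work, as an engineer would, in place of code of your own. Each camera call takes 0.05 s, during which the arm holds its last target.

## Working session

There is one attempt and no reset: what is moved stays moved. The work goes in short steps, each a Python script; the robot and the scene stay as the last script left them, time stands still between calls to the robot, and variables do not carry over. Pictures are saved under pics/ and viewed, and the job is handed in when it is done.

```bash
ls; mkdir -p pics; cat > h.py <<'E'
import numpy as np, cv2
from station import env, effector, solver, viewer, workorder, search_frame, tip_of
def snap(cam,fn):
    p,d=viewer.read_camera(cam); cv2.imwrite('pics/'+fn,cv2.cvtColor(p,cv2.COLOR_RGB2BGR)); return p,d
def pix2w(cam,u,v,d):
    i=viewer.camera_info(cam);K=np.array(i['intrinsics']);R=np.array(i['rotation'])
    u=np.asarray(u,float);v=np.asarray(v,float)
    c=np.stack([(u-K[0,2])/K[0,0]*d,-(v-K[1,2])/K[1,1]*d,-d],-1)
    return c@R.T+np.array(i['eye'])
def w2pix(cam,P):
    i=viewer.camera_info(cam);K=np.array(i['intrinsics']);R=np.array(i['rotation'])
    c=(np.asarray(P,float)-np.array(i['eye']))@R
    return np.stack([K[0,0]*c[...,0]/-c[...,2]+K[0,2],K[1,1]*c[...,1]/c[...,2]+K[1,2]],-1)
E
python3 - <<'E'
from h import *
np.set_printoptions(precision=4,suppress=True)
s=env.sense();print(s['t'],s['ee_pos'],s['tcp_rot'],s['gripper_width'])
for c in ['top','side']:
    p,d=snap(c,c+'0.png');print(viewer.camera_info(c)); np.save(c+'0.npy',d)
    for n in ['lever_top','start_top','panel','jar']:
        for r in tip_of(c,n)[:2]: print(c,n,r['at'],r['score'])
E
```

```text
pics
0.0 [0.16   0.6294 0.2136] [[ 0.9692 -0.0003  0.2463]
 [-0.2463 -0.0017  0.9692]
 [ 0.0001 -1.     -0.0017]] 0.09182126396857232
{'intrinsics': array([[520.2616,   0.    , 285.9408],
       [  0.    , 520.2616, 206.809 ],
       [  0.    ,   0.    ,   1.    ]]), 'eye': array([ 0.226 , -0.0214,  1.8167]), 'rotation': array([[ 0.0136,  0.982 , -0.1883],
       [-0.9997,  0.0099, -0.0206],
       [-0.0184,  0.1886,  0.9819]])}
top lever_top [0.6167, -0.0398, 0.0878] 0.74
top lever_top [0.5023, -0.1228, 0.1103] 0.42
top start_top [0.6198, -0.0416, 0.0916] 0.51
top start_top [0.5534, -0.076, -0.0028] 0.2
top panel [0.5561, -0.0741, 0.0002] 0.65
top jar [0.6143, -0.1325, 0.0701] 0.58
top jar [0.4567, -0.3525, 0.0023] 0.45
{'intrinsics': array([[515.0124,   0.    , 277.4904],
       [  0.    , 515.0124, 200.2609],
       [  0.    ,   0.    ,   1.    ]]), 'eye': array([ 0.5133, -1.3777,  1.0987]), 'rotation': array([[ 0.9995,  0.023 , -0.0197],
       [-0.0295,  0.5873, -0.8088],
       [-0.0071,  0.809 ,  0.5877]])}
side lever_top [0.5111, -0.1206, 0.112] 0.67
side lever_top [0.4178, 0.503, -0.0031] 0.26
side panel [0.5533, -0.0805, 0.0014] 0.9
side panel [0.4832, -0.2569, 0.0004] 0.18
side jar [0.6141, -0.1349, 0.0678] 0.53
side jar [0.5102, -0.1232, 0.1146] 0.24
```

View pics/top0.png

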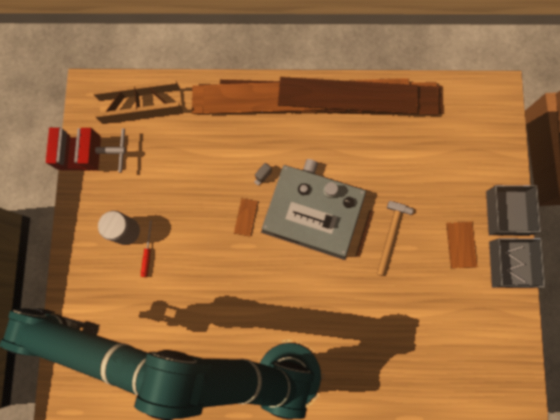

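View pics/side0.png

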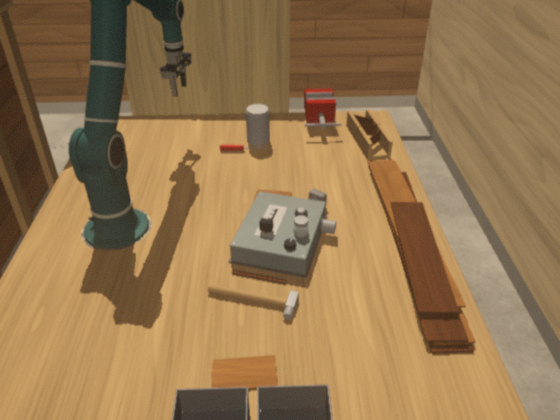

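The top view shows the box around (318,212), with the knob at (330,222), button at (304,188), jar at (332,189) and dial at (349,202). In the side view the knob is at (266,225). I'll fit the box pose from depth next.

```bash
python3 - <<'E'
from h import *
np.set_printoptions(precision=4,suppress=True)
v,u=np.mgrid[0:420,0:560]
for c in ['top','side']:
    d=np.load(c+'0.npy'); P=pix2w(c,u,v,d)
    reg=(abs(P[...,0]-.56)<.25)&(abs(P[...,1]+.08)<.25)&(d>0)
    flat=reg&(abs(P[...,2]-.07)<.007)
    n,l,st,_=cv2.connectedComponentsWithStats(flat.astype(np.uint8)); k=1+np.argmax(st[1:,4])
    Q=P[l==k]; bz=P[reg&(abs(P[...,2])<.01)]
    r=cv2.minAreaRect((Q[:,:2]*1000).astype(np.float32)); print(c,r,'topz',np.median(Q[:,2]),'bench',np.median(bz[:,2]))
    for nm,lo,hi,(cx,cy) in [('knob',.1,.125,(.507,-.122)),('jar',.11,.135,(.614,-.134)),('btn',.083,.1,(.62,-.041))]:
        m=reg&(P[...,2]>lo)&(P[...,2]<hi)&(np.hypot(P[...,0]-cx,P[...,1]-cy)<.035)
        if m.sum(): 
            X=P[m]; print(nm,m.sum(),X.mean(0),np.median(X[:,2]),X.min(0),X.max(0), u[m].mean(),v[m].mean())
            if nm=='knob': print(cv2.minAreaRect((X[:,:2]*1000).astype(np.float32)))
    p=cv2.imread(f'pics/{c}0.png'); a,b=w2pix(c,[.56,-.08,.07]).astype(int)
    cv2.imwrite(f'pics/{c}z.png',cv2.resize(p[b-55:b+55,a-70:a+70],None,fx=5,fy=5,interpolation=cv2.INTER_CUBIC)); print(a,b)
E
```

```text
top ((555.325927734375, -77.74382019042969), (300.1769104003906, 244.28225708007812), 72.39806365966797) topz 0.07072063672999873 bench 0.001254715244143223
knob 89 [ 0.5087 -0.1207  0.1131] 0.11330177936794827 [ 0.4885 -0.1357  0.1003] [ 0.5297 -0.1057  0.1243] 326.5168539325843 220.2921348314607
((509.1770324707031, -121.04167175292969), (23.017152786254883, 39.869686126708984), 71.82476806640625)
jar 136 [ 0.6161 -0.1327  0.1224] 0.12248837730267581 [ 0.5957 -0.1526  0.1111] [ 0.6379 -0.1117  0.1322] 330.2352941176471 188.0808823529412
btn 77 [ 0.6224 -0.0419  0.0888] 0.08882952665046795 [ 0.6022 -0.0629  0.083 ] [ 0.6421 -0.0218  0.0995] 302.8961038961039 188.23376623376623
313 207
side ((552.7999267578125, -81.29988098144531), (310.6290283203125, 240.88873291015625), 72.25129699707031) topz 0.0689437766504275 bench -0.0007332938512552012
knob 100 [ 0.5062 -0.1281  0.1087] 0.10945692461528872 [ 0.4858 -0.1433  0.1002] [ 0.5263 -0.1061  0.115 ] 265.55 222.01
((506.9577331542969, -124.93438720703125), (27.929597854614258, 42.10088348388672), 70.48483276367188)
jar 131 [ 0.614  -0.1403  0.1195] 0.11997843207313741 [ 0.5932 -0.1611  0.1109] [ 0.6345 -0.1114  0.1269] 300.69465648854964 220.8854961832061
btn 46 [ 0.6207 -0.0484  0.0889] 0.08887598877137903 [ 0.6048 -0.0647  0.083 ] [ 0.6412 -0.033   0.0976] 300.69565217391306 210.67391304347825
282 221
```

```bash
cat >> h.py <<'E'
yaw=np.deg2rad(-17.7); C=np.array([.555,-.078])
ex=np.array([np.cos(yaw),np.sin(yaw)]); ey=np.array([-np.sin(yaw),np.cos(yaw)])
def B(x,y,z): return np.array([*(C+x*ex+y*ey),z])
def toB(p): q=np.asarray(p)[:2]-C; return np.array([q@ex,q@ey,p[2]])
def Rs(s):
    z=np.array([*(s*ex),0]); y=np.array([0,0,-1.]); return np.stack([np.cross(y,z),y,z],1)
def F():
    s=env.sense(); f=np.array(s['wrist_force']); return s['t'],toB(s['ee_pos']),np.array([f[:2]@ex,f[:2]@ey,f[2]])
E
python3 - <<'E'
from h import *
np.set_printoptions(precision=4,suppress=True)
print('knob box',toB([.5085,-.1215,.112]),'btn',toB([.622,-.0425,.09]),'jar',toB([.615,-.134,0]))
for s in (1,-1):
    for p in [(-.03,-.1,.2),(-.03,-.1,.088),(-.03,0,.088),(.055,.055,.086)]:
        print(s,p,solver.inverse_kinematics(B(*p),Rs(s)))
E
```

```text
knob box [-0.0311 -0.0556  0.112 ] btn [0.053  0.0542 0.09  ] jar [ 0.0742 -0.0351  0.    ]
1 (-0.03, -0.1, 0.2) [-0.4596  0.3458  0.8798  1.9705 -0.3222  0.9702  0.2676]
1 (-0.03, -0.1, 0.088) [-0.4764  0.6061  0.9581  2.0557 -0.6816  0.8326  0.5777]
1 (-0.03, 0, 0.088) [-0.5351  0.5417  0.7724  2.0295 -0.5368  0.7805  0.2516]
1 (0.055, 0.055, 0.086) [-0.4501  0.6514  0.645   1.7917 -0.4984  0.8672  0.1187]
-1 (-0.03, -0.1, 0.2) [-0.7316  0.6067  1.3618  1.9814 -0.6686  1.1193 -2.532 ]
-1 (-0.03, -0.1, 0.088) [-0.6644  0.9065  1.3416  2.0638 -1.032   1.1048 -2.2614]
-1 (-0.03, 0, 0.088) [ 0.8844  0.7697 -1.1096  1.9417  0.8414  0.9897  2.2008]
-1 (0.055, 0.055, 0.086) [-0.0623  0.5752  0.1031  1.7645 -0.0776  0.8058  2.9107]
```

View pics/topz.png

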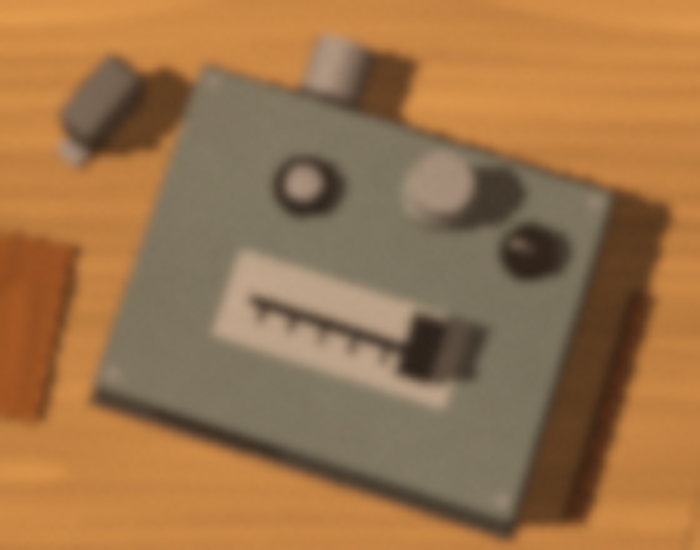

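View pics/sidez.png

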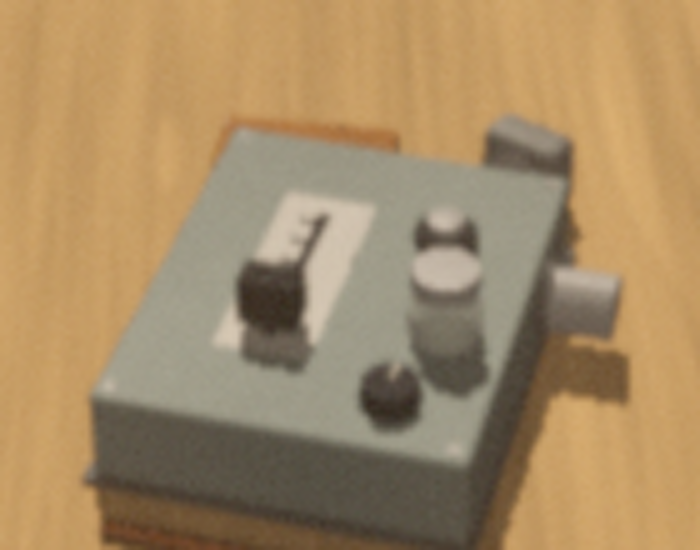

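Both zooms agree with the fit: the box is turned about -17.7°, the knob is at box (-31,-56) mm, the button at (53,54) and the jar at (74,-35). Next I'll shut the fingers and move to a spot behind the knob.

```bash
python3 - <<'E'
from h import *
np.set_printoptions(precision=4,suppress=True)
effector.grasp(5); print(F(), env.sense()['gripper_width'])
s=env.sense(); env.movel(np.array(s['ee_pos'])+[0.0,0,.1],rate=.25); print(F())
env.reach(B(-.03,-.108,.25),Rs(1)); print(F())
env.movel(B(-.03,-.108,.12),rate=.15); print(F())
env.movel(B(-.03,-.108,.09),rate=.06); print(F())
snap('side','side1.png'); snap('top','top1.png')
for c in ('side','top'):
  q=cv2.imread(f'pics/{c}1.png'); a,b=w2pix(c,[.54,-.08,.1]).astype(int); cv2.imwrite(f'pics/{c}1z.png',cv2.resize(q[b-65:b+65,a-80:a+80],None,fx=4,fy=4,interpolation=cv2.INTER_CUBIC))
print(F())
E
```

```text
(1.8417, array([-0.5915,  0.5544,  0.2146]), array([ 0.5638,  0.3575, -0.2712])) 0.000431179157706961
(2.3917, array([-0.5914,  0.5544,  0.315 ]), array([ 0.8073,  0.6265, -0.5971]))
(5.4417, array([-0.0298, -0.1071,  0.2499]), array([-0.0805,  0.4515, -0.539 ]))
(6.4583, array([-0.0293, -0.1082,  0.1207]), array([ 0.5676, -0.1163,  0.1908]))
(7.1083, array([-0.03  , -0.1082,  0.0899]), array([ 0.2462, -0.007 , -0.2677]))
(7.2083, array([-0.0297, -0.1081,  0.0902]), array([-0.389 ,  0.2278,  0.4461]))
```

View pics/side1z.png

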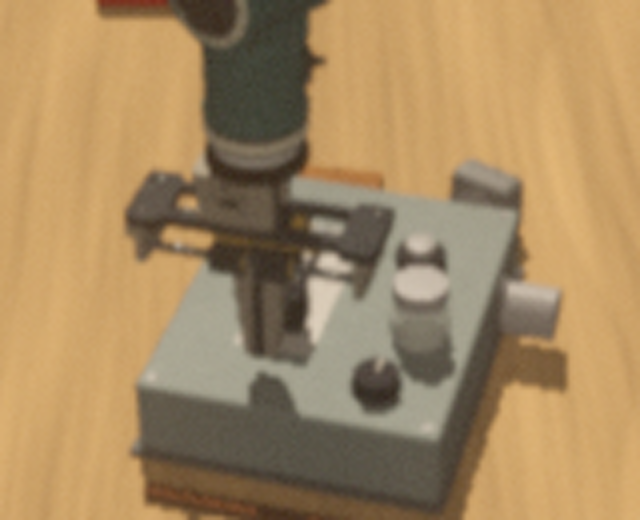

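View pics/top1z.png

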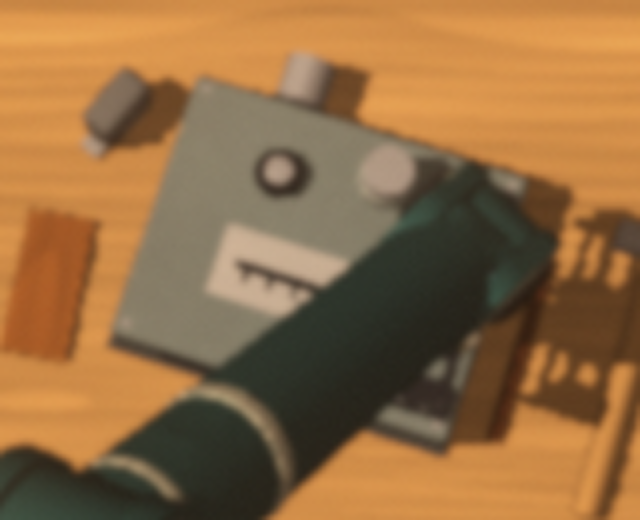

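The fingers stand clear behind the knob at (275,310) in the side zoom. I'll make the first click in small steps and read the force as I go.

```bash
cat >> h.py <<'E'
def click(y0,ymax,step=.002,x=-.03,z=.09):
    """push along +y in small steps until the resisting force built up and dropped off again"""
    y=y0;peak=0;yc=None;log=[]
    while y<ymax:
        y+=step if yc is None or y-yc<.006 else step/2
        env.movel(B(x,y,z),rate=.03); t,p,f=F(); fy=-f[1]; log.append((round(y*1e3,1),round(p[1]*1e3,1),round(fy,1)))
        if fy>1.8 and yc is None: yc=p[1]
        peak=max(peak,fy)
        if peak>3 and fy<1.2 and y-yc>.005: break
    print(log,'contact',yc,'peak',peak,'t',t)
    return y,yc
E
python3 - <<'E'
from h import *
env.movel(B(-.03,-.084,.09),rate=.06)
y,yc=click(-.084,-.061)
env.movel(B(-.03,y-.003,.09),rate=.05)
print(F())
for r in tip_of('side','lever_top')[:2]: print(r)
snap('side','side2.png')
for r in tip_of('side','lever_top')[:2]: print(r,toB(r['at']))
q=cv2.imread('pics/side2.png'); a,b=w2pix('side',[.54,-.08,.1]).astype(int); cv2.imwrite('pics/side2z.png',cv2.resize(q[b-65:b+65,a-80:a+80],None,fx=4,fy=4,interpolation=cv2.INTER_CUBIC))
E
```

```text
[(-82.0, np.float64(-82.1), np.float64(0.3)), (-80.0, np.float64(-80.0), np.float64(-0.2)), (-78.0, np.float64(-77.9), np.float64(0.0)), (-76.0, np.float64(-76.5), np.float64(2.2)), (-74.0, np.float64(-74.8), np.float64(4.5)), (-72.0, np.float64(-72.8), np.float64(5.3)), (-70.0, np.float64(-70.7), np.float64(5.5)), (-69.0, np.float64(-68.9), np.float64(2.9)), (-68.0, np.float64(-66.6), np.float64(-0.6))] contact -0.07648245306117225 peak 5.470826401867061 t 10.0083
(10.2583, array([-0.03005968, -0.07087287,  0.08999091]), array([ 0.33749401, -0.29060425,  0.11373605]))
{'at': [0.5143, -0.1174, 0.1144], 'score': 0.41}
{'at': [0.5191, -0.1013, 0.1133], 'score': 0.4} [-0.02711658 -0.0331118   0.1133    ]
```

Contact came at -77 mm and it snapped at about -67. The new picture puts the knob at box y = -33 mm, which is the first notch. Second click next.

```bash
python3 - <<'E'
from h import *
env.pause(.4)
env.movel(B(-.03,-.060,.09),rate=.05)
y,yc=click(-.060,-.040)
env.movel(B(-.03,y-.003,.09),rate=.05)
print(F())
snap('side','side3.png')
for r in tip_of('side','lever_top')[:2]: print(r,toB(r['at']))
E
```

```text
[(-58.0, np.float64(-58.0), np.float64(0.2)), (-56.0, np.float64(-55.9), np.float64(0.6)), (-54.0, np.float64(-54.6), np.float64(2.2)), (-52.0, np.float64(-52.8), np.float64(4.9)), (-50.0, np.float64(-50.8), np.float64(5.0)), (-48.0, np.float64(-48.7), np.float64(4.8)), (-47.0, np.float64(-47.0), np.float64(3.0)), (-46.0, np.float64(-44.6), np.float64(0.0))] contact -0.054559035046371766 peak 4.994666712371444 t 13.175
(13.425, array([-0.03003116, -0.04885628,  0.09000636]), array([0.52609338, 1.3484999 , 0.47757455]))
{'at': [0.5221, -0.0768, 0.1132], 'score': 0.61} [-0.0317074  -0.00885949  0.1132    ]
```

Second notch: the knob is at y = -9 mm, with about -11 expected. Third click next.

```bash
python3 - <<'E'
from h import *
env.pause(.4)
env.movel(B(-.03,-.038,.09),rate=.05)
y,yc=click(-.038,-.019)
env.movel(B(-.03,y-.008,.09),rate=.05)
print(F())
snap('side','side4.png')
for r in tip_of('side','lever_top')[:2]: print(r,toB(r['at']))
q=cv2.imread('pics/side4.png'); a,b=w2pix('side',[.54,-.08,.1]).astype(int); cv2.imwrite('pics/side4z.png',cv2.resize(q[b-65:b+65,a-80:a+80],None,fx=4,fy=4,interpolation=cv2.INTER_CUBIC))
E
```

```text
[(-36.0, np.float64(-36.0), np.float64(0.3)), (-34.0, np.float64(-34.0), np.float64(0.2)), (-32.0, np.float64(-32.5), np.float64(2.1)), (-30.0, np.float64(-30.8), np.float64(4.5)), (-28.0, np.float64(-28.8), np.float64(4.4)), (-26.0, np.float64(-26.7), np.float64(4.6)), (-25.0, np.float64(-25.0), np.float64(2.3)), (-24.0, np.float64(-22.6), np.float64(-0.1))] contact -0.03254335190561639 peak 4.5695380675029345 t 16.2917
(16.6, array([-0.0299906 , -0.03232555,  0.09005411]), array([-0.44757204, -0.10917233,  0.3816206 ]))
{'at': [0.5275, -0.06, 0.1112], 'score': 0.58} [-0.03167079  0.008787    0.1112    ]
```

View pics/side4z.png

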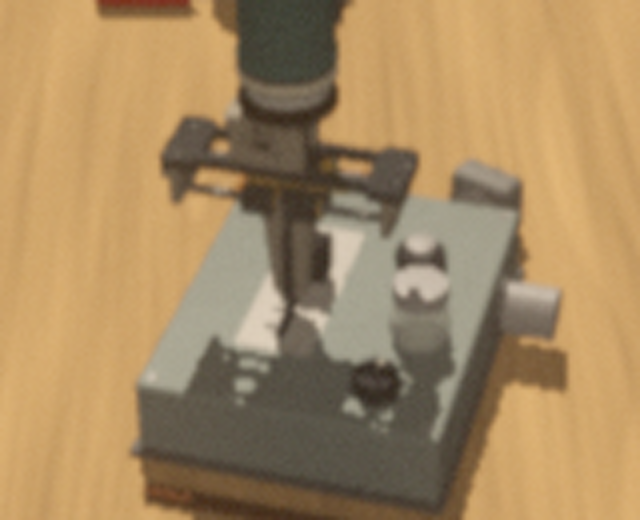

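The knob is in the third notch: 9 mm measured, 10.5 expected, and free of the finger. I'll lift and check the top view of the button before pressing.

```bash
python3 - <<'E'
from h import *
env.movel(B(-.03,-.036,.20),rate=.15)
p=toB([.623,-.0425,0]); print(p)
env.movel(B(p[0],p[1],.2),rate=.15)
env.movel(B(p[0],p[1],.10),rate=.1); print(F())
snap('side','side5.png')
for n in ('start_top','lever_top'):
  for r in tip_of('side',n)[:2]: print(r,toB(r['at']))
q=cv2.imread('pics/side5.png'); a,b=w2pix('side',[.56,-.06,.1]).astype(int); cv2.imwrite('pics/side5z.png',cv2.resize(q[b-65:b+65,a-80:a+80],None,fx=4,fy=4,interpolation=cv2.INTER_CUBIC))
E
```

```text
[0.05398781 0.05449373 0.        ]
(19.7083, array([0.05454635, 0.0545298 , 0.10066477]), array([-0.39781765,  0.38158974, -0.04191695]))
{'at': [0.6208, -0.0431, 0.0964], 'score': 0.51} [0.05207437 0.05325326 0.0964    ]
{'at': [0.6909, 0.0933, -0.0011], 'score': 0.48} [ 0.07738583  0.204509   -0.0011    ]
{'at': [0.5316, -0.0607, 0.1131], 'score': 0.68} [-0.02755205  0.00936667  0.1131    ]
```

View pics/side5z.png

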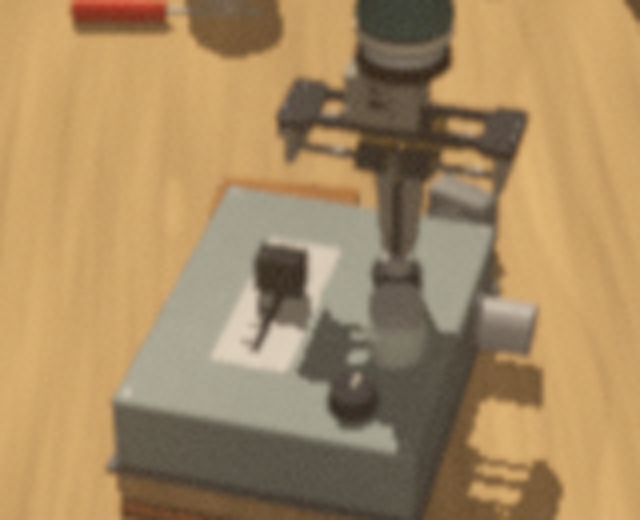

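The fingers are over the button at (398,260), and the knob at (282,268) is well clear. I'll press in steps.

```bash
python3 - <<'E'
from h import *
p=(.054,.0545); z=.096
env.movel(B(*p,z),rate=.06)
while z>.080:
    z-=.001; env.movel(B(*p,z),rate=.03); t,q,f=F(); print(round(z*1e3,1),round(q[2]*1e3,2),round(f[2],1))
    if f[2]>11: break
env.pause(.2); print(F())
env.movel(B(*p,.11),rate=.06); print(F())
env.movel(B(*p,.25),rate=.2)
env.movel([.40,.15,.30],rate=.25)
env.pause(.2)
for c in ('top','side'):
    snap(c,c+'6.png')
    for n in ('start_top','lever_top','jar'):
        for r in tip_of(c,n)[:1]: print(c,n,r,toB(r['at']))
print(F())
E
```

```text
95.0 94.95 0.3
94.0 93.94 -0.4
93.0 92.95 -0.5
92.0 92.17 1.2
91.0 91.14 3.0
90.0 90.11 2.9
89.0 89.09 3.7
88.0 88.09 4.7
87.0 87.09 4.5
86.0 86.44 7.1
85.0 86.33 13.1
(23.0583, array([0.0542171 , 0.05451035, 0.08635297]), array([-3.21081567,  0.21689887, 14.11703013]))
(23.625, array([0.05360785, 0.05463882, 0.10978496]), array([-0.09900656, -0.58810947, -0.62121378]))
top start_top {'at': [0.6209, -0.0406, 0.093], 'score': 0.48} [0.05140956 0.05566532 0.093     ]
top lever_top {'at': [0.5261, -0.0617, 0.1119], 'score': 0.52} [-0.03248766  0.00674183  0.1119    ]
top jar {'at': [0.5288, -0.0539, 0.0773], 'score': 0.69} [-0.03228693  0.01499348  0.0773    ]
side start_top {'at': [0.6198, -0.0457, 0.0931], 'score': 0.53} [0.0519122  0.05047231 0.0931    ]
side lever_top {'at': [0.5332, -0.0592, 0.114], 'score': 0.72} [-0.02648384  0.01128212  0.114     ]
side jar {'at': [0.6135, -0.1335, 0.067], 'score': 0.6} [ 0.07260453 -0.03508678  0.067     ]
(26.4167, array([-0.21694879,  0.17005028,  0.29998974]), array([-0.24085109,  0.24049672, -0.03662629]))
```

```bash
python3 - <<'E'
from h import *
q=cv2.imread('pics/side6.png');q0=cv2.imread('pics/side0.png');a,b=w2pix('side',[.56,-.06,.1]).astype(int)
f=lambda q:cv2.resize(q[b-65:b+75,a-70:a+70],None,fx=2.8,fy=2.8,interpolation=cv2.INTER_CUBIC)
cv2.imwrite('pics/cmp.png',np.hstack([f(q0),f(q)]))
E
```

```text
(no output)
```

View pics/cmp.png

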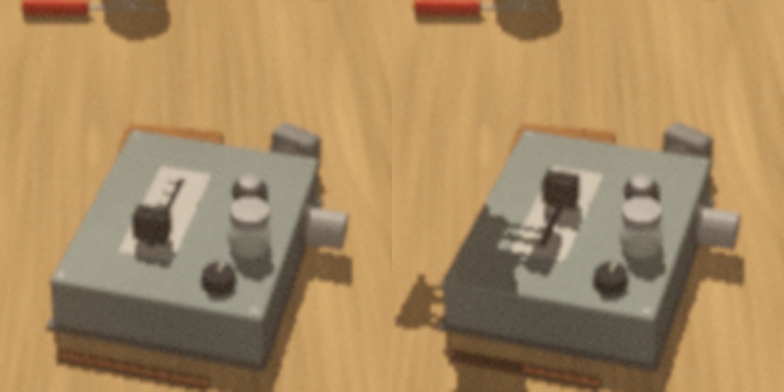

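View pics/top6.png

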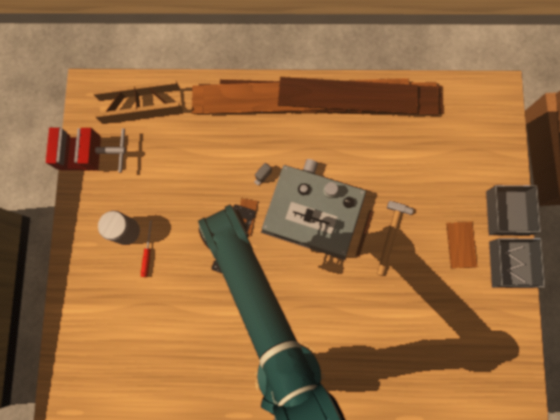

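The before and after views show the knob moved from (152,224) to (561,188), which is the third notch. The button is up, and the jar, tape and the rest look unmoved. The arm is clear, so I'm handing the job in.

```bash
python3 - <<'E'
from h import *
workorder.finish_job(); print(F())
E
```

```text
the job is handed in; nothing more can be done
the job is handed in; nothing more can be done
```

I pushed the lever three clicks along with the shut fingertips and left it in the third notch. Then I pressed the button fully down, let it come back up and handed the job in at about 26 s. The hand-in gives no verdict, so these results are from my own checks.

- **Lever:** each click peaked at 4.6–5.5 N and snapped about 10 mm after contact. I backed the finger off after each one and paused about half a second. The last pictures put the knob at 7 and 11 mm along the box's y axis (top and side camera), against about 10.5 mm expected for the third notch. That is within the networks' roughly 4 mm error.
- **Button:** it travelled from 92.2 to 86.3 mm and reached its stop at about 14 N. Afterwards its top was back at 93 mm.
- **Loose things:** the jar and the other objects look unmoved in the before and after pictures, and the arm was clear of everything. The hidden part of the offcut, under the arm in the last top view, was not visible.
- **Disagreement:** the network's jar reading in the last top view (0.529, -0.054) was the lever knob, mistaken for the jar. The side view and the picture both show the jar in its place.

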